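# Rack the sealed finials by size on the drying board

### The job

The board of freshly sealed finials goes into the drying cupboard red end first, and the small castings dry soonest: stand all four finials on the board's pegs, one to a peg, each hollow foot down over its peg and flat on the board, in order of size from the smallest next to the red end strip to the largest at the other end. Plaster chips easily, so do not drop or topple any, and leave the tin, brush and bowl where they are.

Things in the scene. Friction and masses are not known exactly. Their poses are not given: they have to be found in the camera images.
- finial_a_mid (a point): the smallest of four finials: a round, amber-brown plaster casting, 64 mm tall; a thin foot flange 48 mm across and 6 mm high, over it (9 to 43 mm up) a plain straight drum 36 mm across to grasp, then a dome with a button on top. This point is on its axis, half-way up, 32 mm above its underside; z is up along the axis. It starts upright on the bench. From below it has a bore 26 mm wide and 28 mm deep (all four alike)
- finial_b_mid (a point): the second smallest of four finials: a round, amber-brown plaster casting, 76 mm tall; a thin foot flange 55 mm across and 6 mm high, over it (9 to 51 mm up) a plain straight drum 43 mm across to grasp, then a dome with a button on top. This point is on its axis, half-way up, 38 mm above its underside; z is up along the axis. It starts upright on the bench
- finial_c_mid (a point): the second largest of four finials: a round, amber-brown plaster casting, 88 mm tall; a thin foot flange 62 mm across and 6 mm high, over it (9 to 59 mm up) a plain straight drum 50 mm across to grasp, then a dome with a button on top. This point is on its axis, half-way up, 44 mm above its underside; z is up along the axis. It starts upright on the bench
- finial_d_mid (a point): the largest of four finials: a round, amber-brown plaster casting, 100 mm tall; a thin foot flange 69 mm across and 6 mm high, over it (9 to 68 mm up) a plain straight drum 57 mm across to grasp, then a dome with a button on top. This point is on its axis, half-way up, 50 mm above its underside; z is up along the axis. It starts upright on the bench
- peg_1: peg 1 of the four upright dowel pegs in a row along the drying board (numbered from the robot's left to its right): 11 mm thick, 22 mm high, round-tipped. Origin where the peg's axis meets the board's top, 18 mm above the bench; z up, y along the row toward peg 1; pegs are 85 mm apart; the board is a fixed plywood strip, 70 x 410 mm
- peg_2: peg 2 of the four upright dowel pegs in a row along the drying board (numbered from the robot's left to its right): 11 mm thick, 22 mm high, round-tipped. Origin where the peg's axis meets the board's top, 18 mm above the bench; z up, y along the row toward peg 1
- peg_3: peg 3 of the four upright dowel pegs in a row along the drying board (numbered from the robot's left to its right): 11 mm thick, 22 mm high, round-tipped. Origin where the peg's axis meets the board's top, 18 mm above the bench; z up, y along the row toward peg 1
- peg_4: peg 4 of the four upright dowel pegs in a row along the drying board (numbered from the robot's left to its right): 11 mm thick, 22 mm high, round-tipped. Origin where the peg's axis meets the board's top, 18 mm above the bench; z up, y along the row toward peg 1
- red_cleat: low red-painted wooden strip, 26 x 70 mm and 8 mm high, screwed across one end of the drying board, 62 mm beyond the last peg (it may be at either end; the other end has the same strip in pale bare wood). Origin at the centre of its underside, on the board's top
- shellac_tin: bystander: round tin with a dark label and drips of green and grey on its lid, 78 mm across and 78 mm high; origin at the centre of its underside
- flat_brush: bystander: flat paint brush with a wooden handle lying on the bench, 221 mm long (along its y), 54 mm wide, 15 mm high; origin at the centre of its underside
- mixing_bowl: bystander: dark green round rubber bowl, 138 mm across, 78 mm high; origin at the centre of its underside
Not all that is in view belongs to the job. Leave any blue look-alike of the part that bears finial_b_mid alone.

How it is judged (in metres and radians):
At the end, for the whole second after the job is handed in: Each finial stands upright (within 7 degrees) over its own peg, within 12 mm of the peg's axis and within 5 mm of resting on the board, sizes rising from the red end strip to the other end; all are at rest and let go (linear speed of each of finial_a, finial_b, finial_c, finial_d below 0.02 m/s and ((horizontal distance between red_cleat and peg_1 below 0.12 m and horizontal distance between finial_a_mid and peg_1 below 0.012 m and z of finial_a_mid in the frame of peg_1 between 0.027 and 0.037 m and angle between each of finial_a_mid, finial_b_mid, finial_c_mid, finial_d_mid's own z axis and vertical below 0.12 rad and horizontal distance between finial_b_mid and peg_2 below 0.012 m and z of finial_b_mid in the frame of peg_2 between 0.033 and 0.043 m and horizontal distance between finial_c_mid and peg_3 below 0.012 m and z of finial_c_mid in the frame of peg_3 between 0.039 and 0.049 m and horizontal distance between finial_d_mid and peg_4 below 0.012 m and z of finial_d_mid in the frame of peg_4 between 0.045 and 0.055 m) or (horizontal distance between red_cleat and peg_1 above 0.12 m and horizontal distance between finial_a_mid and peg_4 below 0.012 m and z of finial_a_mid in the frame of peg_4 between 0.027 and 0.037 m and angle between each of finial_a_mid, finial_b_mid, finial_c_mid, finial_d_mid's own z axis and vertical below 0.12 rad and horizontal distance between finial_b_mid and peg_3 below 0.012 m and z of finial_b_mid in the frame of peg_3 between 0.033 and 0.043 m and horizontal distance between finial_c_mid and peg_2 below 0.012 m and z of finial_c_mid in the frame of peg_2 between 0.039 and 0.049 m and horizontal distance between finial_d_mid and peg_1 below 0.012 m and z of finial_d_mid in the frame of peg_1 between 0.045 and 0.055 m))); the robot touches nothing.
It fails at once if the tin, brush or bowl is shoved more than 25 mm (distance of any of shellac_tin, flat_brush, mixing_bowl from where it was at the start of the episode above 0.025 m).
It fails at once if a finial is tipped over (more than 45 degrees) (angle between any of finial_a_mid, finial_b_mid, finial_c_mid, finial_d_mid's own z axis and vertical above 0.785 rad).
It fails at once if a finial is dropped (moves faster than 0.75 m/s with no finger touching it) ((contact force between finial_a and the fingers below 0.02 N and linear speed of finial_a above 0.75 m/s) or (contact force between finial_b and the fingers below 0.02 N and linear speed of finial_b above 0.75 m/s) or (contact force between finial_c and the fingers below 0.02 N and linear speed of finial_c above 0.75 m/s) or (contact force between finial_d and the fingers below 0.02 N and linear speed of finial_d above 0.75 m/s)).
It also fails if it takes over 99 s, if anything falls off the work surface, if the arm or the gripper's body presses on something with over 40 N, if the wrist force passes 120 N, or if a joint passes its speed limit or range.

### The arm

A 6-joint arm with a two-finger parallel gripper is mounted at the origin on a cart in front of the work surface, level with it; the furniture and walls round the work are solid. World frame = base frame: x ahead of the robot, y to its left, z up, the work surface at z = 0. Lengths are in mm, angles in rad, forces in N, time in s.
With the tool pointing down it reaches from about 350 to 875 mm from the base axis. Payload 4.2 kg.
Tool frame: the origin (TCP) lies between the finger pads; the fingertips stand 14 mm ahead of it and the grasp point (between the pads) lies 5 mm behind it; z points along the fingers, y is the line along which they close (so a half turn about z gives the same grasp; the last joint's range is limited). The gripper opens to 85 mm and grips with 20 to 120 N. Pads are 22 mm wide; open, the fingers measure 114 mm over their backs; the gripper's body (76 mm by 85 mm) begins 54 mm behind the grasp point. The pads swing forward as they close: fully open they stand 13 mm farther back than shut.
Start: joints at [-1.03, 0.385, 0.008, 0, -1.194, -0.259], TCP at [173.819, -600.322, 245.312] pointing down, gripper open.
Joint ranges: [-3.14, 3.14], [-1.21, 2.06], [-1.07, 1.41], [-3.16, 2.05], [-2.99, -0.16], [-3.1, 3.1]. Speed limits (rad/s): [2.79, 2.79, 3.14, 3.14, 3.14, 3.14].

### API

Orientations are given as a unit quaternion [x, y, z, w].
In Python, from bench import * gives the robot as it stands.
- The arm moves only by the tool carry_out, never from a script. Its argument "motion" is a list of rows, each a list of 7 numbers: the turn, a rotation vector about the tool's x, y, z in rad, then the shift along the tool's x, y, z in mm, then the opening, from -1 (shut) to 1 (fully open), so that 0 is half open. A call has 1 to 5 rows; each row is the pose to reach, as a shift and turn from the pose commanded when the call began, along the tool's axes at that moment; what a row does not reach only later rows make up. A row lasts 1/8 s, in which the tool goes at most 62.5 mm and 10.7 degrees, less where a joint would pass 70% of its speed; a pose out of reach is approached as far as the arm can. A call with a gripper value outside its range is refused whole. The fingers move at their own pace and stop on an object; the grip force is fixed at half the most. Time passes only in rows, so rows that repeat a pose let the fingers close. It gives the time, the measured TCP pose, the force, the opening and the grip force at its end, in the units of the state.
- read_state(): the state, without advancing time (a new reading comes with each control period).
- get_image(name): name is "scene" or "top" or "wrist"; returns a dict with "color" (400x640x3 uint8, blue, green, red), "mtx" (3x3 intrinsics, pixels), "position" and "orientation" of the camera in the world. Camera axes: x right, y down, z forward; pixel columns grow to the right and rows downward; lengths in mm; the calibration is good to about 2 mm. The wrist camera is an equidistant fisheye: a pixel r from the principal point sees the ray r / f radians off the axis. A picture is of the moment at which its call begins. There is no depth.
- job_done(): hands the job in; it is judged then, once.
The state is a dict: "clock": time; "joints": joint angles; "joint_vel": joint speeds; "joint_efforts": joint torques, N m; "position": TCP position; "ee_rot": TCP orientation; "contact_force": force on the tool from outside, world axes, zero at the start; "wrist_torque": the same for the moment, N m; "gripper_width": finger opening in mm; "grasp_force": force on a finger pad.
Only numpy, scipy, OpenCV 4.12 (cv2) and the standard library are available. Lean on these libraries where they do the work, as an engineer would, in place of code of your own. Each camera call takes 0.05 s, during which the arm holds its last target. There are 200 camera calls.

## Working session

There is one attempt and no reset: what is moved stays moved. The work goes in short steps, Python scripts to look and compute and a tool call to move; the robot and the scene stay as the last step left them, time stands still between calls to the robot, and variables do not carry over. Pictures are saved under pics/ and viewed, at most 14 in all, crops included, and the job is handed in when it is done.

Besides the shell and the picture viewer there is one more tool, called as a command line: name --pt "numbers of a row" for each row, then --argument value for the rest. carry_out: Moves the arm, as the interface text tells. Its arguments: {"type":"object","properties":{"motion":{"type":"array"}},"required":["motion"]}

```bash
mkdir -p pics; ls; python3 - <<'E'
from bench import *
import cv2
for n in("scene","top"):
    d=get_image(n); cv2.imwrite(f"pics/{n}0.png",d["color"]); print(n,d["mtx"],d["position"],d["orientation"])
s=read_state(); print(s)
E
```

```text
pics
scene [[454.80759146   0.         320.74161484]
 [  0.         454.80759146 199.312819  ]
 [  0.           0.           1.        ]] [-199.57049144  441.91538721  534.46466039] [-0.35637114  0.77064856 -0.47573959  0.2297221 ]
top [[447.01598348   0.         319.73351528]
 [  0.         447.01598348 195.56820109]
 [  0.           0.           1.        ]] [ 323.40702506 -173.36857995 1210.69524312] [-0.69368904  0.71291427 -0.07305552  0.07219178]
{'clock': 0.1, 'joints': array([-1.03039097e+00,  3.85463877e-01,  6.77899821e-03, -4.55424554e-04,
       -1.19401372e+00, -2.58623907e-01]), 'joint_vel': array([ 6.21078236e-05, -1.78403506e-03,  2.02670414e-03,  2.00028027e-03,
        1.29152694e-04,  1.27674987e-03]), 'joint_efforts': array([-4.01999077e-04, -3.93318808e+01,  1.88930047e+01,  4.19793159e+00,
       -2.56957675e-03,  5.81759750e-06]), 'position': array([ 173.69182527, -599.86479886,  244.34391159]), 'ee_rot': array([-1.40341851e-01,  9.90102629e-01,  9.58563175e-04, -1.74973481e-04]), 'contact_force': array([-0.23548815,  0.00756954,  0.43588803]), 'wrist_torque': array([-0.00691425, -0.03270324,  0.02237465]), 'grasp_force': 0.0, 'gripper_width': 85.71466475763465}
```

View pics/top0.png

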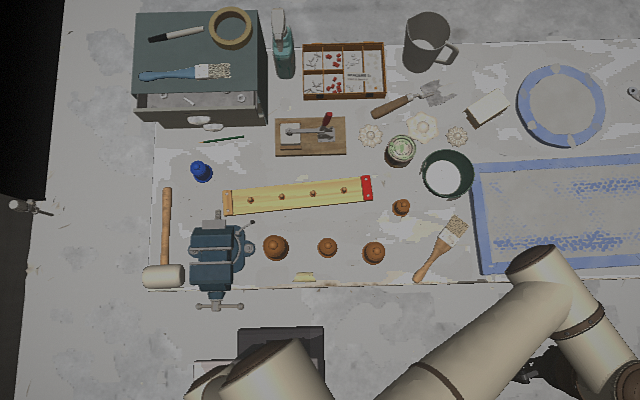

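View pics/scene0.png

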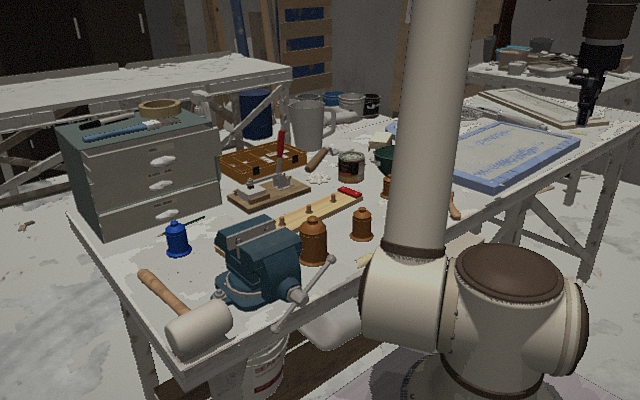

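The top view shows the red strip at the right end (367,187), so a→peg 4 … d→peg 1. The finials are at about (401,207) a, (327,247) b, (373,251) c and (275,246) d. The pegs are at about (250,199), (282,196), (313,193) and (344,189).

```bash
cat > h.py <<'E'
from bench import *
import cv2, numpy as np
from scipy.spatial.transform import Rotation as R
def ray(d,u,v,fish=False):
    K=d["mtx"]; x=(u-K[0,2])/K[0,0]; y=(v-K[1,2])/K[1,1]
    if fish:
        t=np.hypot(x,y); s=np.sin(t)/t if t>1e-9 else 1; r=np.array([x*s,y*s,np.cos(t)])
    else: r=np.array([x,y,1.])
    return R.from_quat(d["orientation"]).apply(r)
def plane(d,u,v,z,fish=False):
    r=ray(d,u,v,fish); p=np.array(d["position"]); return p+r*(z-p[2])/r[2]
E
python3 - <<'E'
from h import *
d=get_image("top"); im=d["color"]; hsv=cv2.cvtColor(im,cv2.COLOR_BGR2HSV)
for nm,lo,hi,amin in(("brown",(5,130,50),(17,255,215),8),("red",(172,120,80),(180,255,255),20),("red0",(0,150,80),(4,255,255),20)):
    m=cv2.inRange(hsv,lo,hi); m[:, :200]=0;m[:180]=0;m[270:]=0
    n,l,st,c=cv2.connectedComponentsWithStats(m)
    for i in range(1,n):
        if st[i,4]>=amin: print(nm,st[i],c[i].round(1),plane(d,*c[i],30).round(0))
cr=im[170:290,215:425]; cv2.imwrite("pics/c1.png",cv2.resize(cr,(798,456),interpolation=cv2.INTER_CUBIC))
E
```

```text
brown [341 188   6   5  13] [343.2 190.5] [ 582. -242.   30.]
brown [279 194   6   6  17] [281.6 196.8] [569. -75.  30.]
brown [248 198   6   6  12] [251.1 200.7] [561.   7.  30.]
brown [393 199  17  18 182] [401.7 206.5] [ 534. -397.   30.]
brown [263 235  26  26 424] [274.4 246.6] [436. -55.  30.]
brown [318 238  19  20 268] [327.3 246.8] [ 431. -194.   30.]
brown [362 242  23  23 348] [374.1 251.9] [ 415. -317.   30.]
red0 [362 180  11  20 163] [366.7 189.3] [ 583. -306.   30.]
```

View pics/c1.png

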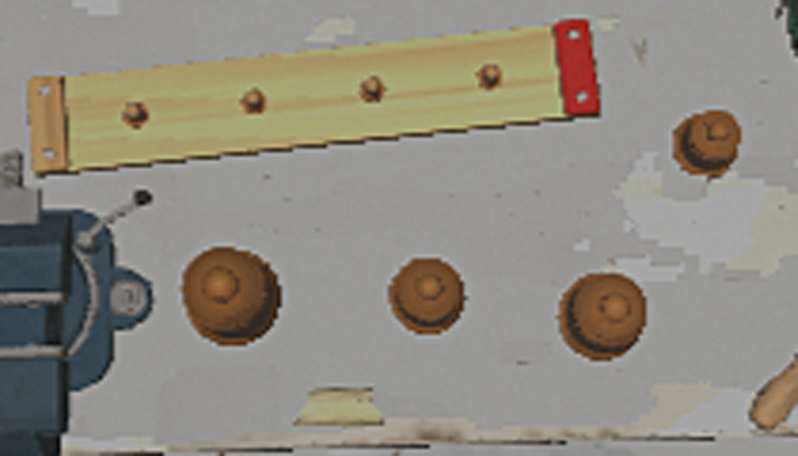

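```bash
python3 - <<'E'
from h import *
d=get_image("top"); im=d["color"]; hsv=cv2.cvtColor(im,cv2.COLOR_BGR2HSV)
f=lambda U,V:((U+.5)/3.8-.5+215,(V+.5)/3.8-.5+170)
for n,p,z in(("a",(718,130),62),("b",(430,286),74),("c",(616,306),86),("d",(222,283),98),("p1",(135,113),37),("p2",(253,100),37),("p3",(372,88),37),("p4",(489,75),37),("knob",(143,197),90),("red",(577,68),26)):
    print(n,plane(d,*f(*p),z).round(1))
s=get_image("scene")
# flange centre from mask's enclosing circle, compare
m=cv2.inRange(hsv,(4,100,25),(20,255,235)); m[:,:200]=0;m[:180]=0;m[270:]=0
for c in cv2.findContours(m,0,1)[0]:
    if cv2.contourArea(c)>120:
        x,y,w,h=cv2.boundingRect(c); print(x,y,w,h,plane(d,x+w/2-.5,y+h/2-.5,10).round(0))
st=read_state(); print(R.from_quat(st["ee_rot"]).as_matrix().round(3))
E
```

```text
a [ 535.  -396.6   62. ]
b [ 432.2 -195.    74. ]
c [ 414.5 -317.    86. ]
d [435.5 -58.5  98. ]
p1 [563.1   8.4  37. ]
p2 [570.1 -74.9  37. ]
p3 [ 576.5 -159.    37. ]
p4 [ 583.6 -242.    37. ]
knob [495.   -5.4  90. ]
red [ 589.5 -305.8   26. ]
362 242 23 23 [ 413. -316.   10.]
420 238 31 32 [ 408. -482.   10.]
318 238 19 20 [ 431. -194.   10.]
263 235 26 26 [435. -56.  10.]
392 199 18 18 [ 535. -398.   10.]
223 190 11 26 [562.  73.  10.]
[[-0.961 -0.278 -0.   ]
 [-0.278  0.961  0.001]
 [ 0.     0.001 -1.   ]]
```

carry_out --pt "0 0 -0.18 0 0 0 1" --pt "0 0 -0.36 0 0 0 1" --pt "0 0 -0.54 0 0 0 1" --pt "0 0 -0.72 0 0 0 1" --pt "0 0 -0.9 0 0 0 1"

```text
clock: 0.88
position: [173.8, -600.2, 245.1]
ee_rot: [-0.56, 0.829, 0.0, 0.0]
contact_force: [-0.3, -0.1, -0.1]
gripper_width: 85.3
grasp_force: 0.0
```

carry_out --pt "0 0 -0.1 -46 -37 0 1" --pt "0 0 -0.2 -92 -74 0 1" --pt "0 0 -0.3 -138 -111 0 1" --pt "0 0 -0.384 -184 -148 0 1" --pt "0 0 -0.384 -231 -185 0 1"

```text
clock: 1.5
position: [434.1, -455.6, 245.3]
ee_rot: [-0.705, 0.709, -0.0, 0.0]
contact_force: [0.2, -1.0, -0.0]
gripper_width: 85.5
grasp_force: 0.0
```

```bash
python3 - <<'E'
from h import *
d=get_image("wrist"); cv2.imwrite("pics/w1.png",d["color"]); print(d["mtx"],d["position"],R.from_quat(d["orientation"]).as_matrix().round(3)); s=read_state(); print(s["position"],R.from_quat(s["ee_rot"]).as_matrix().round(3))
E
```

```text
[[309.70691629   0.         321.30020954]
 [  0.         309.70691629 198.4254634 ]
 [  0.           0.           1.        ]] [ 434.88968949 -539.52090556  372.78392117] [[-1.     0.005  0.001]
 [ 0.005  0.946  0.326]
 [ 0.001  0.326 -0.946]]
[ 439.78630132 -452.71267748  244.86638844] [[ 0.001 -1.     0.003]
 [-1.    -0.001 -0.   ]
 [ 0.    -0.003 -1.   ]]
```

View pics/w1.png

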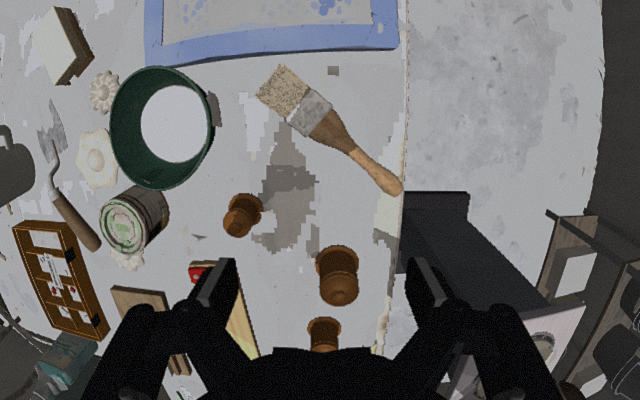

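Wrist view: finial a's button is at about (235,227) and c's at about (340,297). The camera sits on the −Y side and the fingers close along X.

```bash
python3 - <<'E'
from h import *
d=get_image("wrist")
for n,p,z in(("a top",(234,228),62),("c top",(340,298),86)): print(n,plane(d,*p,z,True).round(1))
im=d["color"]; cv2.imwrite("pics/w1c.png",cv2.resize(im[180:360,170:380],(700,600),interpolation=cv2.INTER_CUBIC))
E
```

```text
a top [ 539.9 -394.3   62. ]
c top [ 419.7 -317.5   86. ]
```

View pics/w1c.png

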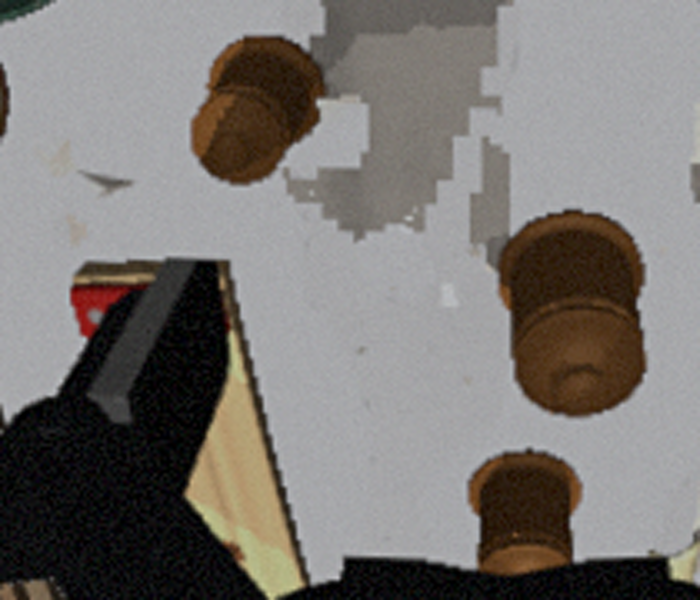

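carry_out --pt "0 0 0 -20 -40 0 1" --pt "0 0 0 -40 -80 0 1" --pt "0 0 0 -57 -100 20 1" --pt "0 0 0 -57 -100 60 1" --pt "0 0 0 -57 -100 60 1"

```text
clock: 2.22
position: [530.1, -398.6, 180.2]
ee_rot: [-0.705, 0.709, 0.005, -0.001]
contact_force: [-0.3, 0.5, 0.2]
gripper_width: 85.3
grasp_force: 0.0
```

```bash
python3 - <<'E'
from h import *
d=get_image("wrist"); im=d["color"]
s=read_state(); print(s["position"],s["ee_rot"],d["position"])
cv2.imwrite("pics/w2.png",im)
E
```

```text
[ 531.40388339 -399.95049321  183.27439443] [-0.70523335  0.70897072  0.00231062 -0.00105099] [ 532.03333475 -483.23132937  307.25226198]
```

View pics/w2.png

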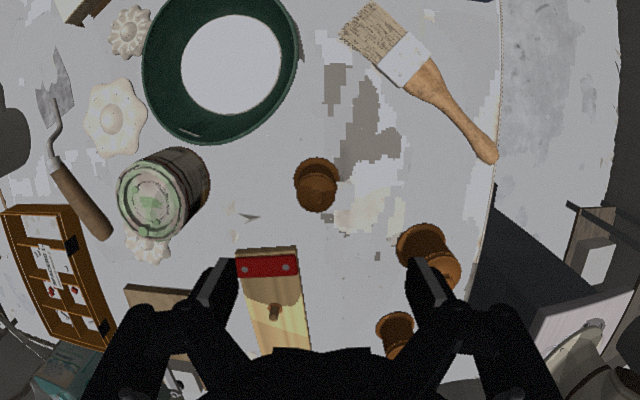

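```bash
python3 - <<'E'
from h import *
d=get_image("wrist")
im=d["color"]; hsv=cv2.cvtColor(im,cv2.COLOR_BGR2HSV)
m=cv2.inRange(hsv,(4,100,20),(20,255,235)); m=m[140:230,270:370]
c=max(cv2.findContours(m,0,1)[0],key=cv2.contourArea); x,y,w,h=cv2.boundingRect(c); x+=270;y+=140; print(x,y,w,h)
print(plane(d,316,192,64,True),plane(d,318,197,64,True),"flange far edge",plane(d,x+w/2,y,4,True),"sides",plane(d,x,176,6,True),plane(d,x+w,176,6,True))
print(plane(d,273,310,39,True)) # peg 4 tip
s=read_state(); print(s["position"])
E
```

```text
296 159 45 54
[ 536.24542842 -404.42653513   64.        ] [ 534.61182837 -399.99395928   64.        ] flange far edge [ 534.20881363 -420.01853491    4.        ] sides [ 557.26569558 -402.98287034    6.        ] [ 511.42390335 -402.63713186    6.        ]
[ 586.86875013 -257.51950173   39.        ]
[ 532.40148039 -400.72184041  185.37414354]
```

carry_out --pt "0 0 0 -1 -3 45 1" --pt "0 0 0 -1 -3 95 1" --pt "0 0 0 -1 -3 130 1" --pt "0 0 0 -1 -3 150 1" --pt "0 0 0 -1 -3 161 1"

```text
clock: 2.95
position: [536.2, -400.2, 24.9]
ee_rot: [-0.705, 0.709, -0.001, 0.0]
contact_force: [0.4, -0.9, 1.3]
gripper_width: 85.4
grasp_force: 0.0
```

carry_out --pt "0 0 0 0 0 0 0.6" --pt "0 0 0 0 0 0 0.2" --pt "0 0 0 0 0 0 -0.3" --pt "0 0 0 0 0 0 -1" --pt "0 0 0 0 0 0 -1"

```text
clock: 3.58
position: [536.6, -399.7, 26.0]
ee_rot: [-0.706, 0.709, -0.001, 0.0]
contact_force: [-1.0, 1.1, 6.1]
gripper_width: 34.5
grasp_force: 59.4
```

carry_out --pt "0 0 0 0 0 -15 -1" --pt "0 0 0 0 0 -40 -1" --pt "0 0 0 -30 -10 -65 -1" --pt "0 0 0 -70 -25 -65 -1" --pt "0 0 0 -100 -35 -65 -1"

```text
clock: 4.2
position: [572.0, -298.1, 90.4]
ee_rot: [-0.705, 0.709, -0.0, 0.0]
contact_force: [0.2, 0.3, -0.9]
gripper_width: 34.5
grasp_force: 59.7
```

```bash
python3 - <<'E'
from h import *
d=get_image("wrist"); im=d["color"]
s=read_state(); print(s["position"],s["ee_rot"],s["gripper_width"],d["position"])
cv2.imwrite("pics/w3.png",im)
E
```

```text
[ 573.00787492 -295.09769745   90.10939706] [-7.06460415e-01  7.07752125e-01 -1.79727898e-04  7.61877880e-04] 34.567485906018604 [ 572.59614041 -381.99961186  217.81132626]
```

View pics/w3.png

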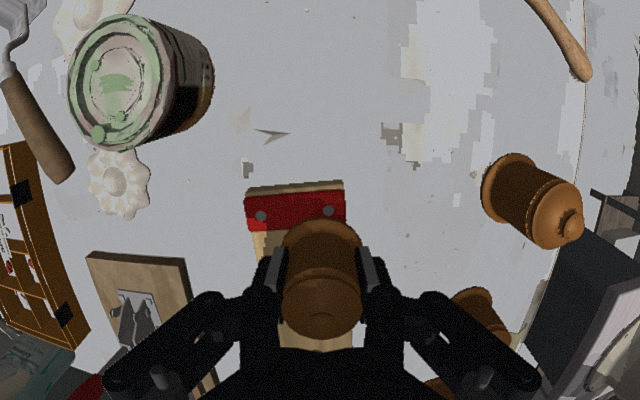

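Finial a is held between the fingers. The red strip's top face has corners near (247,195), (344,189), (345,216) and (249,231).

```bash
python3 - <<'E'
from h import *
d=get_image("wrist"); im=d["color"]; hsv=cv2.cvtColor(im,cv2.COLOR_BGR2HSV)
m=cv2.inRange(hsv,(172,120,60),(180,255,255))|cv2.inRange(hsv,(0,150,60),(3,255,255)); m[:150]=0;m[250:]=0;m[:,:200]=0;m[:,400:]=0
ys,xs=np.nonzero(m); P=np.array([plane(d,x,y,26,True)[:2] for x,y in zip(xs,ys)])
print("red box",P.min(0),P.max(0)); r=cv2.minAreaRect(P.astype(np.float32)); print(r)
b=cv2.inRange(hsv,(4,100,20),(20,255,235)); b[:215]=0;b[345:]=0
for v in range(217,230,2):
    xs=np.nonzero(b[v,270:375])[0]+270
    if len(xs): print(v,xs.min(),xs.max())
s=read_state();z=s["position"][2]-25;print(s["position"],"flange",plane(d,321,220,z+3,True), "button",plane(d,321,318,z+64,True))
E
```

```text
red box [ 557.67886939 -321.46319201] [ 625.10301255 -292.96321848]
((591.1671752929688, -307.31317138671875), (67.4995346069336, 24.930879592895508), 4.848100185394287)
217 271 344
219 282 346
221 296 346
223 286 346
225 273 346
227 271 350
229 270 352
[ 572.47460881 -296.67526739   90.0561779 ] flange [ 574.24402916 -315.54722742   68.0561779 ] button [ 574.19784068 -301.75362944  129.0561779 ]
```

carry_out --pt "0 0 0 -25 -7 0 -1" --pt "0 0 0 -45 -13 0 -1" --pt "0 0 0 -52 -15 0 -1" --pt "0 0 0 -52 -15 15 -1" --pt "0 0 0 -52 -15 25 -1"

```text
clock: 4.92
position: [585.7, -247.9, 62.7]
ee_rot: [-0.705, 0.709, 0.001, -0.001]
contact_force: [-0.3, -0.2, -1.4]
gripper_width: 34.5
grasp_force: 59.7
```

carry_out --pt "0 0 0 0 0 6 -1" --pt "0 0 0 0 0 12 -1" --pt "0 0 0 0 0 18 -1" --pt "0 0 0 0 0 21 -1" --pt "0 0 0 0 0 21 -1"

```text
clock: 5.55
position: [586.5, -247.6, 44.1]
ee_rot: [-0.705, 0.709, -0.0, -0.0]
contact_force: [-2.4, 1.1, 3.6]
gripper_width: 34.6
grasp_force: 59.8
```

```bash
python3 - <<'E'
from h import *
P=[];F=[]
for i in range(8):
    d=get_image("top"); s=read_state(); P.append(s["position"]);F.append(s["contact_force"])
P=np.array(P); print(P.mean(0),P.std(0),np.mean(F,0),s["clock"])
E
```

```text
[ 586.52433558 -247.60143207   44.03380931] [0.01114544 0.01245932 0.01498877] [-3.10849978  1.0090815   4.9564633 ] 5.95
```

carry_out --pt "0 0 0 0 0 0 0.0" --pt "0 0 0 0 0 0 0.4" --pt "0 0 0 0 0 0 0.8" --pt "0 0 0 0 0 -20 0.8" --pt "0 0 0 0 0 -50 0.8"

```text
clock: 6.58
position: [586.0, -247.3, 92.5]
ee_rot: [-0.705, 0.709, 0.001, -0.001]
contact_force: [0.9, -0.5, -0.4]
gripper_width: 76.8
grasp_force: 0.0
```

carry_out --pt "0 0 0 0 0 -50 0.8" --pt "0 0 0 0 10 -100 0.9" --pt "0 0 0 0 55 -100 1" --pt "0 0 0 -15 100 -100 1" --pt "0 0 0 -30 135 -100 1"

```text
clock: 7.2
position: [450.0, -216.5, 193.3]
ee_rot: [-0.705, 0.709, 0.0, 0.0]
contact_force: [0.8, 0.2, 1.1]
gripper_width: 85.6
grasp_force: 0.0
```

```bash
python3 - <<'E'
from h import *
d=get_image("wrist"); im=d["color"]
s=read_state(); print(s["position"],d["position"])
t=get_image("top")["color"][150:280,200:440]
cv2.imwrite("pics/w4.png",np.vstack([cv2.resize(im,(480,300)),cv2.resize(t,(480,260))]))
E
```

```text
[ 445.43769461 -214.94229284  192.99812043] [ 450.71012714 -300.49913935  320.71526114]
```

View pics/w4.png

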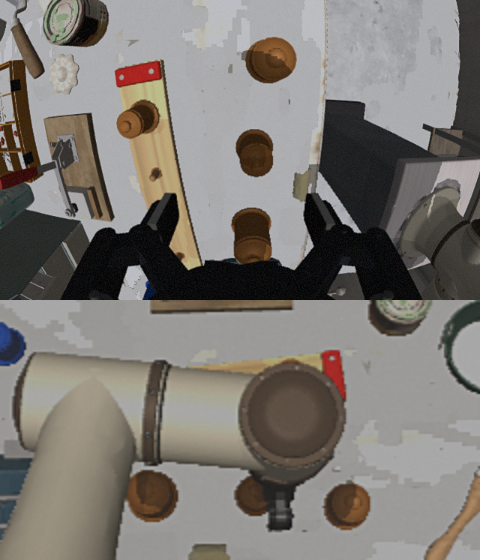

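Finial a stands on peg 4. Next is b.

carry_out --pt "0 0 0 -20 17 20 1" --pt "0 0 0 -20 17 70 1" --pt "0 0 0 -20 17 120 1" --pt "0 0 0 -20 17 150 1" --pt "0 0 0 -20 17 163 1"

```text
clock: 7.92
position: [434.8, -196.8, 28.6]
ee_rot: [-0.705, 0.709, 0.001, -0.001]
contact_force: [-0.2, 0.4, 0.4]
gripper_width: 85.2
grasp_force: 0.0
```

carry_out --pt "0 0 0 0 0 0 0.6" --pt "0 0 0 0 0 0 0.3" --pt "0 0 0 0 0 0 -0.2" --pt "0 0 0 0 0 0 -1" --pt "0 0 0 0 0 0 -1"

```text
clock: 8.55
position: [435.4, -196.9, 31.7]
ee_rot: [-0.705, 0.709, -0.001, 0.001]
contact_force: [-1.4, -0.1, 6.0]
gripper_width: 41.7
grasp_force: 60.6
```

carry_out --pt "0 0 0 0 0 0 -1" --pt "0 0 0 0 0 -15 -1" --pt "0 0 0 0 0 -40 -1" --pt "0 0 0 0 0 -70 -1" --pt "0 0 0 0 0 -70 -1"

```text
clock: 9.18
position: [436.7, -197.0, 102.9]
ee_rot: [-0.705, 0.709, -0.003, 0.002]
contact_force: [-0.4, -0.3, -2.3]
gripper_width: 41.9
grasp_force: 60.9
```

```bash
python3 - <<'E'
from h import *
get_image("wrist");get_image("wrist");d=get_image("wrist"); im=d["color"]
s=read_state(); print(s["position"],s["contact_force"],s["gripper_width"],s["joints"])
cv2.imwrite("pics/w5.png",im)
E
```

```text
[ 434.1821756  -196.58191201   99.77250645] [-0.83060307 -0.22695506 -2.2685697 ] 41.56042601916779 [-8.35111882e-02  3.05366093e-01 -5.40820135e-01 -6.37897716e-04
 -7.25587285e-01  7.85023358e-02]
```

View pics/w5.png

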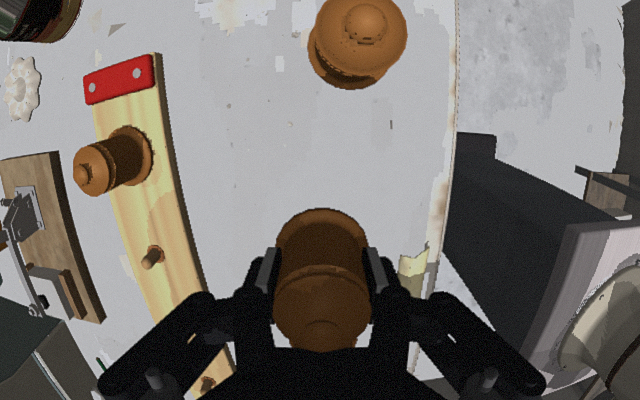

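b is held. Peg 3's tip is at about (148,263) and its base at about (156,253).

```bash
python3 - <<'E'
from h import *
d=get_image("wrist"); s=read_state(); print(s["position"])
z=100.5-31.7
print("peg3 tip",plane(d,148,263,38,True),"base",plane(d,157,250,18,True),"flange",plane(d,322,209,z+4,True),"L/R",plane(d,276,245,z+6,True),plane(d,370,245,z+6,True))
E
```

```text
[ 434.0659921  -196.59357054   99.47520675]
peg3 tip [ 574.08645915 -161.514025     38.        ] base [ 575.37039358 -162.79651336   18.        ] flange [ 434.72161276 -221.33020755   72.8       ] L/R [ 460.47128146 -200.6912922    74.8       ] [ 408.02279481 -200.30557973   74.8       ]
```

carry_out --pt "0 0 0 -10 -40 0 -1" --pt "0 0 0 -20 -85 0 -1" --pt "0 0 0 -30 -125 0 -1" --pt "0 0 0 -34 -143 0 -1" --pt "0 0 0 -34 -143 10 -1"

```text
clock: 10.0
position: [579.0, -163.1, 88.9]
ee_rot: [-0.706, 0.709, 0.0, -0.0]
contact_force: [-0.5, -0.7, -2.5]
gripper_width: 41.8
grasp_force: 61.2
```

carry_out --pt "0 0 0 0 0 12 -1" --pt "0 0 0 0 0 24 -1" --pt "0 0 0 0 0 34 -1" --pt "0 0 0 0 0 41 -1" --pt "0 0 0 0 0 41 -1"

```text
clock: 10.62
position: [578.1, -163.5, 49.9]
ee_rot: [-0.705, 0.709, -0.0, 0.0]
contact_force: [-0.8, -0.4, 1.4]
gripper_width: 41.5
grasp_force: 61.2
```

```bash
python3 - <<'E'
from h import *
for i in range(3): d=get_image("wrist"); s=read_state()
print(s["position"],s["contact_force"],s["wrist_torque"],s["gripper_width"])
E
```

```text
[ 578.08172392 -163.57192762   49.81668777] [-1.59353993  0.80439946  2.89072025] [0.10833135 0.48240371 0.03440276] 41.31678719181454
```

carry_out --pt "0 0 0 0 0 0 0.1" --pt "0 0 0 0 0 0 0.5" --pt "0 0 0 0 0 0 0.8" --pt "0 0 0 0 0 -20 0.8" --pt "0 0 0 0 0 -60 0.8"

```text
clock: 11.4
position: [576.8, -163.3, 108.0]
ee_rot: [-0.705, 0.709, 0.002, -0.002]
contact_force: [0.2, 0.0, -0.0]
gripper_width: 76.9
grasp_force: 0.0
```

carry_out --pt "0 0 0 0 10 -55 1" --pt "0 0 0 15 55 -85 1" --pt "0 0 0 50 100 -85 1" --pt "0 0 0 95 135 -85 1" --pt "0 0 0 135 161 -85 1"

```text
clock: 12.02
position: [414.9, -298.6, 194.8]
ee_rot: [-0.705, 0.709, -0.0, 0.0]
contact_force: [0.3, 0.2, -0.1]
gripper_width: 85.1
grasp_force: 0.0
```

```bash
python3 - <<'E'
from h import *
get_image("wrist");get_image("wrist");d=get_image("wrist"); im=d["color"]
s=read_state(); print(s["position"],d["position"])
t=get_image("top")["color"][150:280,200:440]
cv2.imwrite("pics/w6.png",np.vstack([im,cv2.resize(t,(640,346),interpolation=cv2.INTER_CUBIC)])[150:750])
E
```

```text
[ 415.14386408 -299.00454973  194.42522361] [ 414.31951846 -383.9429452   321.87281348]
```

View pics/w6.png

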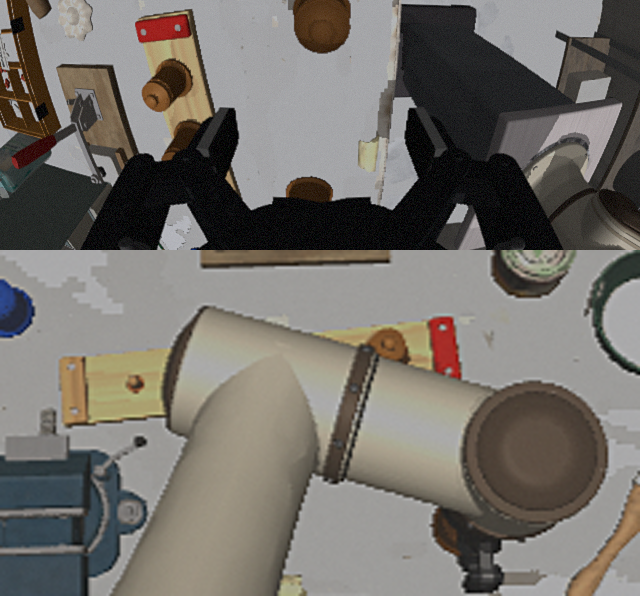

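carry_out --pt "0 0 0 19 0 20 1" --pt "0 0 0 19 0 70 1" --pt "0 0 0 19 0 115 1" --pt "0 0 0 19 0 145 1" --pt "0 0 0 19 0 157 1"

```text
clock: 12.85
position: [416.3, -315.5, 35.5]
ee_rot: [-0.706, 0.708, 0.002, -0.001]
contact_force: [-0.3, 0.1, 0.4]
gripper_width: 85.3
grasp_force: 0.0
```

carry_out --pt "0 0 0 0 0 0 0.6" --pt "0 0 0 0 0 0 0.3" --pt "0 0 0 0 0 0 -0.2" --pt "0 0 0 0 0 0 -1" --pt "0 0 0 0 0 0 -1"

```text
clock: 13.48
position: [416.7, -316.8, 38.9]
ee_rot: [-0.705, 0.709, -0.001, 0.0]
contact_force: [-1.9, 2.4, 5.2]
gripper_width: 48.7
grasp_force: 62.6
```

carry_out --pt "0 0 0 0 0 0 -1" --pt "0 0 0 0 0 -15 -1" --pt "0 0 0 0 0 -45 -1" --pt "0 0 0 0 0 -85 -1" --pt "0 0 0 0 0 -115 -1"

```text
clock: 14.1
position: [416.8, -316.8, 154.9]
ee_rot: [-0.705, 0.709, -0.001, 0.001]
contact_force: [0.5, 0.0, -2.5]
gripper_width: 48.6
grasp_force: 62.5
```

```bash
python3 - <<'E'
from h import *
get_image("wrist");get_image("wrist");d=get_image("wrist"); im=d["color"]
s=read_state(); print(s["position"],s["contact_force"],s["gripper_width"])
hsv=cv2.cvtColor(im,cv2.COLOR_BGR2HSV); b=cv2.inRange(hsv,(4,100,20),(20,255,235))
ys=np.nonzero(b[150:300,310:335].any(1))[0]+150; v=ys[0]; print(v)
z=s["position"][2]-37.5
print("flange y ctr",plane(d,322,v,z+4,True)[1]+31)
E
```

```text
[ 417.26542518 -316.93921397  154.39696155] [ 0.80005478  0.83180205 -2.75287358] 48.76186932466691
194
flange y ctr -317.1175321280617
```

carry_out --pt "0 0 0 -35 -20 0 -1" --pt "0 0 0 -90 -50 0 -1" --pt "0 0 0 -145 -85 0 -1" --pt "0 0 0 -200 -125 0 -1" --pt "0 0 0 -241 -153 0 -1"

```text
clock: 14.88
position: [570.5, -74.5, 150.7]
ee_rot: [-0.705, 0.709, 0.001, -0.001]
contact_force: [0.4, -0.1, -2.4]
gripper_width: 48.7
grasp_force: 62.6
```

carry_out --pt "0 0 0 0 0 0 -1" --pt "0 0 0 0 0 15 -1" --pt "0 0 0 0 0 35 -1" --pt "0 0 0 0 0 50 -1" --pt "0 0 0 0 0 55 -1"

```text
clock: 15.5
position: [569.0, -77.4, 95.5]
ee_rot: [-0.705, 0.709, 0.001, -0.001]
contact_force: [0.3, 0.1, -2.4]
gripper_width: 48.5
grasp_force: 62.8
```

```bash
python3 - <<'E'
from h import *
for i in range(3): d=get_image("wrist"); s=read_state()
print(s["position"],s["contact_force"],s["gripper_width"]); cv2.imwrite("pics/w7.png",d["color"][100:])
E
```

```text
[570.48789505 -76.8948419   97.30166712] [ 0.54891403 -0.65432373 -1.40221382] 48.87360264227221
```

View pics/w7.png

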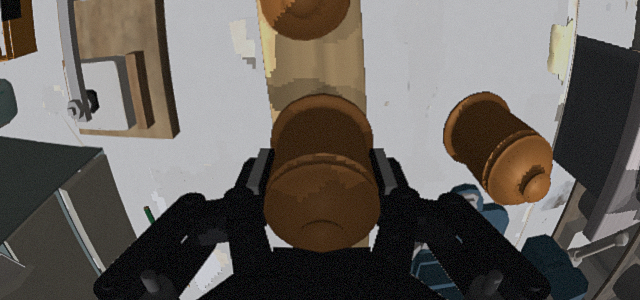

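c sits centred over the board; d is at the right of the view.

carry_out --pt "0 0 0 0 0 12 -1" --pt "0 0 0 0 0 24 -1" --pt "0 0 0 0 0 35 -1" --pt "0 0 0 0 0 41 -1" --pt "0 0 0 0 0 41 -1"

```text
clock: 16.27
position: [570.0, -76.4, 57.0]
ee_rot: [-0.706, 0.709, 0.0, -0.001]
contact_force: [-3.4, 0.3, 4.0]
gripper_width: 48.8
grasp_force: 63.0
```

```bash
python3 - <<'E'
from h import *
for i in range(3): d=get_image("wrist"); s=read_state()
print(s["position"],s["contact_force"],s["wrist_torque"],s["gripper_width"])
E
```

```text
[570.04306635 -76.44911598  56.93627949] [-4.04410805  0.55278108  4.80200421] [0.29835911 1.12996352 0.00880564] 48.80437266859652
```

carry_out --pt "0 0 0 0 0 0 0.2" --pt "0 0 0 0 0 0 0.5" --pt "0 0 0 0 0 0 0.8" --pt "0 0 0 0 0 -20 0.8" --pt "0 0 0 0 0 -60 0.8"

```text
clock: 17.05
position: [569.5, -76.5, 115.2]
ee_rot: [-0.705, 0.709, 0.001, -0.002]
contact_force: [1.2, -0.2, 0.1]
gripper_width: 77.0
grasp_force: 0.0
```

carry_out --pt "0 0 0 0 0 -55 1" --pt "0 0 0 0 30 -100 1" --pt "0 0 0 -5 75 -100 1" --pt "0 0 0 -10 115 -100 1" --pt "0 0 0 -15 132 -100 1"

```text
clock: 17.68
position: [436.9, -60.8, 216.6]
ee_rot: [-0.705, 0.709, -0.0, 0.0]
contact_force: [0.9, -0.2, 0.1]
gripper_width: 85.4
grasp_force: 0.0
```

```bash
python3 - <<'E'
from h import *
get_image("wrist");get_image("wrist");d=get_image("wrist"); im=d["color"]
s=read_state(); print(s["position"],d["position"])
t=get_image("top")["color"][150:280,200:440]
cv2.imwrite("pics/w8.png",np.vstack([im[100:],cv2.resize(t,(640,290),interpolation=cv2.INTER_CUBIC)]))
E
```

```text
[439.18022625 -60.54709006 216.84319288] [ 438.5048393  -144.48262077  344.20603896]
```

View pics/w8.png

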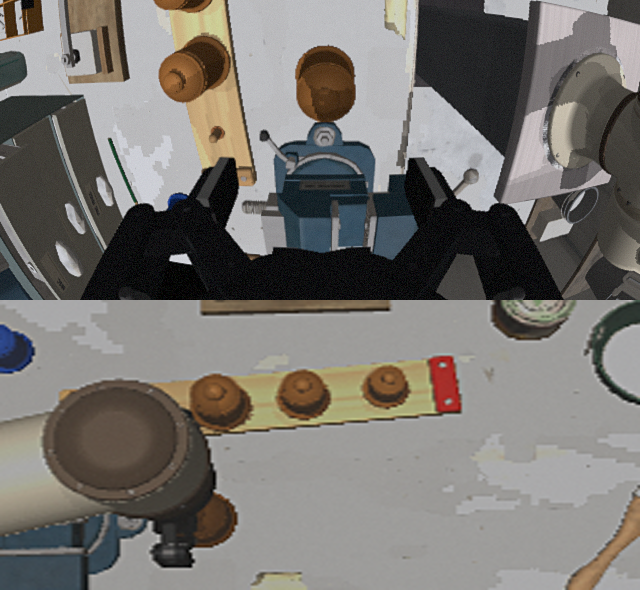

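a, b and c stand on pegs 4, 3 and 2. In the wrist view, peg 1's tip is at about (216,233), the vise knob at (264,233) and d's flange top edge at (326,146).

```bash
python3 - <<'E'
from h import *
d=get_image("wrist"); s=read_state(); print(s["position"])
print("p1 tip",plane(d,216,232,38,True),"d flange y",plane(d,325,146,4,True)+[0,34.5,0],"L/R",plane(d,296,173,6,True),plane(d,356,173,6,True))
t=get_image("top"); u=((143.5)/3.8-.5+215,(197.5)/3.8-.5+170)
A=np.c_[ray(t,*u),-ray(d,264,234,True)]; b=np.array(d["position"])-np.array(t["position"])
k=np.linalg.lstsq(A,b,rcond=None)[0]; print("knob",np.array(t["position"])+k[0]*A[:,0],np.array(d["position"])-k[1]*A[:,1])
E
```

```text
[440.02138691 -60.62299447 216.47115465]
p1 tip [561.04381423   0.76705508  38.        ] d flange y [436.84734622 -54.27363531   4.        ] L/R [469.62074143 -58.52081499   6.        ] [401.87378737 -58.28154517   6.        ]
knob [502.93409381   2.312281    38.35212959] [504.64630778   2.01613393  38.56995096]
```

carry_out --pt "0 0 0 -2 1 20 1" --pt "0 0 0 -2 1 70 1" --pt "0 0 0 -2 1 120 1" --pt "0 0 0 -2 1 155 1" --pt "0 0 0 -2 1 168 1"

```text
clock: 18.6
position: [437.4, -59.1, 46.0]
ee_rot: [-0.705, 0.709, 0.001, -0.002]
contact_force: [-0.5, 0.0, -0.9]
gripper_width: 85.8
grasp_force: 0.0
```

carry_out --pt "0 0 0 0 0 0 0.7" --pt "0 0 0 0 0 0 0.4" --pt "0 0 0 0 0 0 0" --pt "0 0 0 0 0 0 -1" --pt "0 0 0 0 0 0 -1"

```text
clock: 19.23
position: [437.5, -58.8, 49.6]
ee_rot: [-0.705, 0.709, -0.0, 0.0]
contact_force: [-3.8, 0.9, 7.8]
gripper_width: 55.5
grasp_force: 64.1
```

carry_out --pt "0 0 0 0 0 0 -1" --pt "0 0 0 0 0 -15 -1" --pt "0 0 0 0 0 -45 -1" --pt "0 0 0 0 0 -85 -1" --pt "0 0 0 0 0 -110 -1"

```text
clock: 19.85
position: [438.5, -58.5, 160.6]
ee_rot: [-0.705, 0.709, -0.001, 0.002]
contact_force: [-1.0, 0.9, -3.6]
gripper_width: 55.3
grasp_force: 64.7
```

```bash
python3 - <<'E'
from h import *
for i in range(3): d=get_image("wrist")
im=d["color"]
s=read_state(); print(s["position"],s["contact_force"],s["gripper_width"])
hsv=cv2.cvtColor(im,cv2.COLOR_BGR2HSV); b=cv2.inRange(hsv,(4,100,20),(20,255,235))
ys=np.nonzero(b[150:300,310:335].any(1))[0]+150; v=ys[0]; print(v)
z=s["position"][2]-49
print("flange y ctr",plane(d,322,v,z+4,True)[1]+34.5)
for p in((562.9,10.2,18),(562.9,10.2,40)):
    c=R.from_quat(d["orientation"]).inv().apply(np.array(p)-d["position"]); t=np.arctan2(np.hypot(*c[:2]),c[2]); q=c[:2]/np.hypot(*c[:2])*t*d["mtx"][0,0]+d["mtx"][:2,2]; print(q)
cv2.imwrite("pics/w9.png",cv2.resize(im[180:380,120:320],(600,600),interpolation=cv2.INTER_CUBIC))
E
```

```text
[438.3481876  -58.42754074 159.37352394] [-0.74829005 -0.98999949 -4.15718234] 55.863247843597414
187
flange y ctr -54.703309602780735
[206.54945468 251.67055575]
[199.38738885 262.18847536]
```

View pics/w9.png

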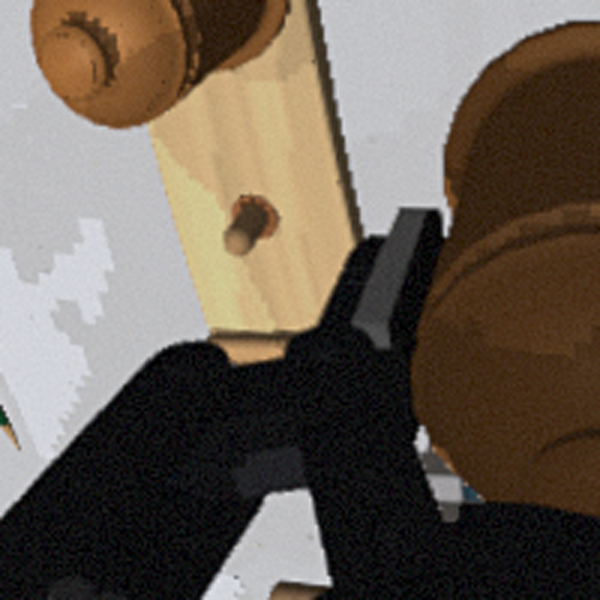

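Peg 1's base appears at (205,252), which agrees with the predicted (206.5,251.7).

carry_out --pt "0 0 0 -18 -30 0 -1" --pt "0 0 0 -40 -75 0 -1" --pt "0 0 0 -60 -115 0 -1" --pt "0 0 0 -65 -125 0 -1" --pt "0 0 0 -65 -125 10 -1"

```text
clock: 20.62
position: [562.7, 5.8, 146.5]
ee_rot: [-0.705, 0.709, 0.001, -0.001]
contact_force: [-0.8, 0.2, -3.9]
gripper_width: 55.9
grasp_force: 65.1
```

carry_out --pt "0 0 0 0 0 15 -1" --pt "0 0 0 0 0 30 -1" --pt "0 0 0 0 0 43 -1" --pt "0 0 0 0 0 48 -1" --pt "0 0 0 0 0 48 -1"

```text
clock: 21.25
position: [562.8, 5.5, 100.0]
ee_rot: [-0.705, 0.709, 0.0, -0.0]
contact_force: [0.0, 0.1, -3.7]
gripper_width: 55.4
grasp_force: 65.1
```

carry_out --pt "0 0 0 0 0 10 -1" --pt "0 0 0 0 0 20 -1" --pt "0 0 0 0 0 28 -1" --pt "0 0 0 0 0 33 -1" --pt "0 0 0 0 0 33 -1"

```text
clock: 21.88
position: [562.9, 5.6, 67.7]
ee_rot: [-0.706, 0.709, -0.0, -0.0]
contact_force: [-0.9, 0.7, 2.1]
gripper_width: 55.8
grasp_force: 65.3
```

```bash
python3 - <<'E'
from h import *
for i in range(3): d=get_image("wrist"); s=read_state()
print(s["position"],s["contact_force"],s["wrist_torque"],s["gripper_width"])
E
```

```text
[562.85759014   5.60489847  67.70356199] [-2.06310793  0.29778275  1.26808451] [0.10997155 0.74621296 0.02800514] 55.51990282351749
```

z = 67.7 − 49.6 = 18.1, so d is on the board. Release and retreat towards the start side so the top camera sees the board.

carry_out --pt "0 0 0 0 0 0 0.35" --pt "0 0 0 0 0 0 0.6" --pt "0 0 0 0 0 0 0.8" --pt "0 0 0 0 0 -20 0.8" --pt "0 0 0 0 0 -60 0.8"

```text
clock: 22.65
position: [562.0, 5.3, 126.3]
ee_rot: [-0.705, 0.709, 0.001, -0.002]
contact_force: [0.3, 0.3, 0.9]
gripper_width: 76.9
grasp_force: 0.0
```

carry_out --pt "0 0 0 0 0 -55 0.8" --pt "0 0 0 0 20 -100 0.8" --pt "0 0 0 0 70 -120 0.8" --pt "0 0 0 0 120 -120 0.8" --pt "0 0 0 0 170 -120 0.8"

```text
clock: 23.28
position: [391.7, 6.4, 247.6]
ee_rot: [-0.705, 0.709, -0.0, 0.001]
contact_force: [0.5, 0.7, 1.6]
gripper_width: 76.8
grasp_force: 0.0
```

carry_out --pt "0 0 0 50 0 0 0.8" --pt "0 0 0 110 10 0 0.8" --pt "0 0 0 170 10 0 0.8" --pt "0 0 0 230 10 0 0.8" --pt "0 0 0 290 10 0 0.8"

```text
clock: 23.9
position: [381.4, -285.6, 247.8]
ee_rot: [-0.705, 0.709, -0.001, 0.0]
contact_force: [1.5, 0.9, 0.1]
gripper_width: 76.5
grasp_force: 0.0
```

```bash
python3 - <<'E'
from h import *
for i in range(3): d=get_image("wrist"); s=read_state()
print(s["position"],s["contact_force"])
t=get_image("top"); sc=get_image("scene")
cv2.imwrite("pics/end.png",np.vstack([cv2.resize(t["color"][160:260,200:440],(640,267),interpolation=cv2.INTER_CUBIC),d["color"][:330]]))
E
```

```text
[ 380.89051942 -285.92450115  246.77010819] [-1.00554038  0.16602793 -0.93984007]
```

View pics/end.png

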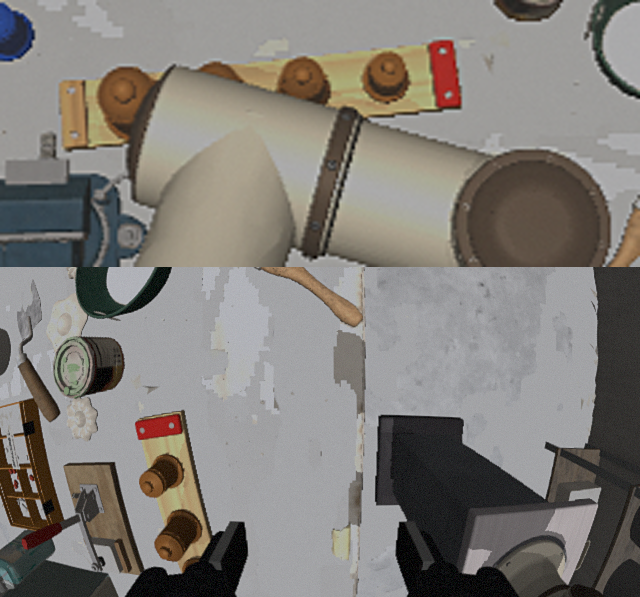

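All four stand on the board with a next to the red strip. In the crop the buttons are at a (388,70), b (304,82) and d (124,91); I'll check them against the pegs and hand in if they fit.

```bash
python3 - <<'E'
from h import *
t=get_image("top")
for n,U,V,z,p in(("a",388,70,80,(583.7,-243.9)),("b",304,82,92,(576.8,-159.2)),("d",124,91,116,(562.9,10.2))):
    q=plane(t,(U+.5)/2.667-.5+200,(V+.5)/2.67-.5+160,z)[:2]; print(n,q.round(1),(q-p).round(1))
E
```

```text
a [ 583.2 -244.7] [-0.5 -0.8]
b [ 570.8 -162.8] [-6.  -3.6]
d [561.5   6.2] [-1.4 -4. ]
```

```bash
python3 -c "
from bench import *
print(job_done())"
```

```text
the job is handed in; nothing more can be done
None
```

All four finials stand seated on the board's pegs, smallest to largest from the red end (a on peg 4, b on peg 3, c on peg 2, d on peg 1); the tin, brush and bowl were not touched, and the job is handed in, though no verdict came back.

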